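# Set and seal the strapping tension

## Robot

A 7-joint arm with a two-finger parallel gripper is mounted at the origin on the work surface. World frame = base frame: x ahead of the robot, y to its left, z up, the work surface at z = 0. Lengths are in m, angles in degrees, forces in N, time in s.
With the tool pointing down it reaches from about 0.425 to 0.975 m from the base axis. Payload 16.7 kg.
Tool frame: the origin (TCP) lies midway between the tips of the shut fingers; the grasp point (between the pads) lies 19 mm behind it; x points along the fingers, z is the direction in which the jaws open and shut, and the axes are right-handed (so a half turn about x gives the same grasp; the last joint's range is limited). The gripper opens to 85 mm and grips with 20 to 120 N. Pads are 22 mm wide; open, the fingers measure 114 mm over their backs; the gripper's body (76 mm by 85 mm) begins 54 mm behind the grasp point. The pads swing forward as they close: fully open they stand 13 mm farther back than shut.
Start: joints at [63.111, 24.414, 4.234, 92.017, -1.954, 63.644, -3.845], TCP at [0.212, -0.641, 0.231] pointing down, gripper open.
Joint ranges: [-163.25, 163.25], [-28.42, 122.38], [-70.27, 78.77], [12.13, 141.07], [-58.53, 238.53], [9.26, 117.41], [-156.51, 156.51]. Speed limits (degrees/s): [108.29, 108.29, 136.94, 136.94, 172.46, 172.46, 172.46].

## Interface

Orientations are given as a 3x3 rotation matrix whose columns are the frame's x, y, z axes.
In Python, from plant import readout, eyes, bot, models gives the robot as it stands.
- The arm moves only by the tool send_rows, never from a script. Its arguments are lists of equal length, an entry for each row: "translation": the shift along the world's x, y, z in units of 0.025 m (1.0 is 0.025 m), a list of three; "spin": the turn about the world's z in units of 0.12 rad (1.0 is 0.12 rad); "hand": the closure, from 0 (fully open) to 1 (shut). A call has 1 to 8 rows; each row shifts and turns the commanded pose from where the row before left it; what a row does not reach is not made up. A row lasts 1/12 s, in which the tool goes at most 41.7 mm and 7.16 degrees, less where a joint would pass 70% of its speed; a pose out of reach is approached as far as the arm can. A call with a number of a shift or a turn outside -1 to 1 is refused whole. A call with a gripper value outside its range is refused whole. The fingers move at their own pace and stop on an object; the grip force is fixed at half the most. Time passes only in rows, so rows that do not move let the fingers close. It gives the time, the measured TCP pose, the force and the opening at its end, in the units of the state.
- readout.observe(): the state, without advancing time (a new reading comes with each control period).
- eyes.camera(name): name is "side" or "top"; returns the picture (400x640x3 uint8, blue, green, red); there is no depth.
- eyes.get_calibration(name): a dict with "camera_matrix" (3x3 intrinsics, pixels), "view" (4x4, takes a point from world to camera coordinates). Camera axes: x right, y up, looking along -z (the intrinsics and any distortion apply to the point x, -y, -z); pixel columns grow to the right and rows downward; lengths in m; the calibration is good to about 2 mm. A picture is of the moment at which its call begins. get_calibration takes no time and is no camera call.
- bot.job_done(): hands the job in, once; it reports no verdict.
Trained networks look in the newest picture that a camera, given by its name, has taken for a name from the list of things; names that differ only in an ending like _2 or _b are one class to them, and where a whole thing is asked for, a point or a joint stands for the part that bears it (a point fixed in the world has none). Each returns a list of dicts, best first, with "conf" (0 to 1); they miss things now and then, are a little off and sometimes report something else, mostly with a low value. They report only what shows in the picture. A call takes as long as a camera call. They do not tell look-alikes from the thing itself.
- models.masks_of(camera, query): "mask" (400x640 bool, what is visible of it).
- models.spot_point(camera, query): "at" ([x, y, z] in m, in world coordinates, good to about 4 mm: a listed point, or the origin of a listed thing).
The state is a dict: "time": time; "joints": joint angles; "qd": joint speeds; "joint_efforts": joint torques, N m; "ee_pos": TCP position; "tcp_rot": TCP orientation; "contact_force": force on the tool from outside, world axes, zero at the start; "moment": the same for the moment, N m; "finger_gap": finger opening in m.
Only numpy, scipy, OpenCV 4.12 (cv2) and the standard library are available. Lean on these libraries where they do the work, as an engineer would, in place of code of your own. Each camera call takes 0.05 s, during which the arm holds its last target.

## Task

First turn the dial on the strapping-tension control box so that its pointer lines up with the one long mark on its scale. Then put the deep round snap cap, mouth down, over the box's upright locking stud and press it until it clicks, and keep pressing straight down so that the rubber washer under it is squeezed well down: finish like that, still pressing the cap, without letting go. The dial stays on the mark, and the other things on the bench stay where they are.

Things in the scene. Friction and masses are not known exactly. Their poses are not given: they have to be found in the camera images.
- unit: Strapping-tension control box, grey painted steel, fixed: 150 (x) by 276 (y) by 55 mm high, on a foot plate 160 by 286 by 6 mm. Origin: centre of its underside; z up, x and y along its edges. On its flat top stand the dial (axis at x 0, y +50 mm) and the locking stud (axis at x 0, y -90 mm).
- dial_grip (a point): Point on the dial's vertical axis at grip height, 37 mm above the box's top; turns with the dial. The dial: black round skirt (radius 22 mm, top 14 mm above the box's top) with an upright bar grip, 42 mm long (this point's x), 14 mm thick (its y), top 44 mm above the box's top. A white line at the bar's -x end is the pointer. Turns easily (0.03 Nm), stays where it is left.
- dial (a joint): Dial angle, rad, 0 to 3.2 between stops; grows clockwise seen from above. At 0 the pointer looks to the box's -x side. White marks lie on the box's top every 0.4 rad, 37 mm from the axis, all 6 mm long but one: the long mark, 22 mm long and thicker, at 1.6 rad (towards the box's +y end). The dial starts 0.5 to 1.4 rad short of it.
- stud_foot (a point): Centre of the locking stud's foot, on the box's top; z up. The stud is a steel pin, 20 mm in diameter, 34 mm high, its last 8 mm tapering to an 8 mm tip. Four sprung steel balls stand out of its side 20 mm above the foot, to a 29 mm circle. Round its foot lies the rubber washer (42 mm wide, top 10 mm above the box's top when free).
- stud_tip (a point): Centre of the stud's tip, 34 mm above stud_foot.
- washer (a joint): How far the rubber washer is squeezed down, m: 0 free to 0.004 (hard stop). It is a spring: starts to give at 1.5 N and takes 3 N more per mm, so 7.5 N at 2 mm and 13.5 N at the stop.
- cap: Deep round snap cap, black plastic, standing mouth down on the bench: 44 mm in diameter, 46 mm high, 28 to 56 g, ribbed sides. Origin: centre of its mouth rim (underside); z up to its closed top. Inside the mouth a round lip leaves a 24 mm opening 4 mm above the rim; above it the bore is 36 mm wide and 42 mm deep from the rim. Fits the stud at any yaw.
- cap_top (a point): Centre of the cap's flat top, 46 mm above its rim. Heights of the rim above the box's top as the cap is pushed on: 21 mm, the lip meets the balls; the push then rises to 8 to 12 N and drops (even pulls on) as the lip passes them at 16 mm (the click); 10 mm, the rim rests on the free washer; further pressing squeezes the washer, down to 6 mm. Once clicked it does not come off by itself.
- wide_cap: Bystander: low wide round cap, black plastic, 66 mm in diameter, 22 mm high; origin at the centre of its underside.
- square_cap: Bystander: square cap, black plastic, 42 by 42 by 36 mm high; origin at the centre of its underside.
- tape_roll: Bystander: roll of grey tape lying flat, 100 mm in diameter, 48 mm high; origin at the centre of its underside.
- offcut: Bystander: wooden offcut, 160 by 45 by 28 mm high; origin at the centre of its underside.
- wedge: Bystander: pale wooden block, 110 by 50 by 22 mm high; origin at the centre of its underside.
- wrench: Bystander: steel wrench lying flat; origin on its underside.
- carton: Bystander: small cardboard box, 120 by 90 by 60 mm high; origin at the centre of its underside.
Not all that is in view belongs to the job. Leave any green look-alike of the cap alone.

How it is judged:
By the outcome, as a careful person would: the job done as asked, in the order asked, and still so for the second after the job is handed in, while the arm keeps its last pose, push and grip.
It also fails if it takes over 62 s, if anything falls off the work surface, if the arm or the gripper's body presses on something with over 40 N, if the wrist force passes 120 N, or if a joint passes its speed limit or range.

## Working session

There is one attempt and no reset: what is moved stays moved. The work goes in short steps, Python scripts to look and compute and a tool call to move; the robot and the scene stay as the last step left them, time stands still between calls to the robot, and variables do not carry over. Pictures are saved under pics/ and viewed, and the job is handed in when it is done.

Besides the shell and the picture viewer there is one more tool, called after "Request:" as name([rows], argument=value, ...), one row to a line, values as JSON. send_rows: Moves the arm, as the interface text tells. Shifts and turns lie within -1 to 1; 1 stands for 0.025 m of shift or 0.12 rad of turn. Its arguments: {"type":"object","properties":{"translation":{"type":"array","items":{"type":"array","items":{"type":"number","minimum":-1,"maximum":1}}},"spin":{"type":"array","items":{"type":"number","minimum":-1,"maximum":1}},"hand":{"type":"array","items":{"type":"number"}}},"required":["translation","spin","hand"]}

```bash
mkdir -p pics; ls; python3 - <<'E'
from plant import readout, eyes, bot, models
import cv2,numpy as np
print(readout.observe())
for n in ("side","top"):
    im=eyes.camera(n); cv2.imwrite(f"pics/{n}0.png",im)
    c=eyes.get_calibration(n); print(n,c)
for n in ("side","top"):
    for q in ("unit","dial_grip","stud_tip","stud_foot","cap","cap_top"):
        print(n,q,[(np.round(d["at"],4).tolist(),round(d["conf"],2)) for d in models.spot_point(n,q)][:4])
print(readout.observe()["time"])
E
```

```text
pics
{'time': 0.0, 'joints': array([63.11155503, 24.45163175,  4.2296839 , 92.05225211, -1.9540791 ,
       63.64340623, -3.84558313]), 'qd': array([ 0.08641643,  0.03680409, -0.20203164, -0.04115774, -0.00080993,
       -0.06487089, -0.00615584]), 'joint_efforts': array([-1.34460242e-04, -9.49844027e+01,  3.76113251e+00, -4.63511467e+01,
        1.94747932e-02,  1.02390474e-02, -5.91846998e-06]), 'ee_pos': array([ 0.21206095, -0.64039156,  0.23058658]), 'tcp_rot': array([[-4.90409395e-04,  9.49308975e-01,  3.14344126e-01],
       [ 1.21705759e-03,  3.14344498e-01, -9.49308198e-01],
       [-9.99999139e-01, -8.29747546e-05, -1.30952119e-03]]), 'contact_force': array([ 0.00692318,  0.85347127, -0.18175728]), 'moment': array([ 0.01817101, -0.06418268, -0.01920303]), 'finger_gap': 0.08560659084044545}
side {'camera_matrix': array([[474.97401905,   0.        , 314.1645846 ],
       [  0.        , 474.97401905, 194.1459937 ],
       [  0.        ,   0.        ,   1.        ]]), 'view': array([[-0.95628031, -0.29183857, -0.01892648,  0.44965536],
       [ 0.15576344, -0.56303276,  0.811622
[... 789 characters left out ...]
, -0.0036], 0.8), ([0.517, -0.3898, 0.0003], 0.69), ([0.3629, -0.2585, 0.0005], 0.58), ([0.5975, -0.2477, -0.0029], 0.23)]
side cap_top [([0.4468, -0.2818, 0.0436], 0.9), ([0.3602, -0.257, 0.0492], 0.85), ([0.5163, -0.3857, 0.0427], 0.73)]
top unit [([0.5824, 0.1885, -0.0039], 0.85)]
top dial_grip [([0.5897, 0.2339, 0.092], 0.59)]
top stud_tip [([0.5624, 0.0997, 0.0953], 0.74)]
top stud_foot [([0.5657, 0.0989, 0.0538], 0.73)]
top cap [([0.4493, -0.2906, 0.0018], 0.76), ([0.7117, -0.2816, 0.0015], 0.62), ([0.5119, -0.3895, 0.0012], 0.59), ([0.3567, -0.2566, 0.0002], 0.55)]
top cap_top [([0.4455, -0.2861, 0.0425], 0.8), ([0.3557, -0.2575, 0.0468], 0.61), ([0.7675, -0.1158, -0.0039], 0.23)]
0.7
```

View pics/side0.png

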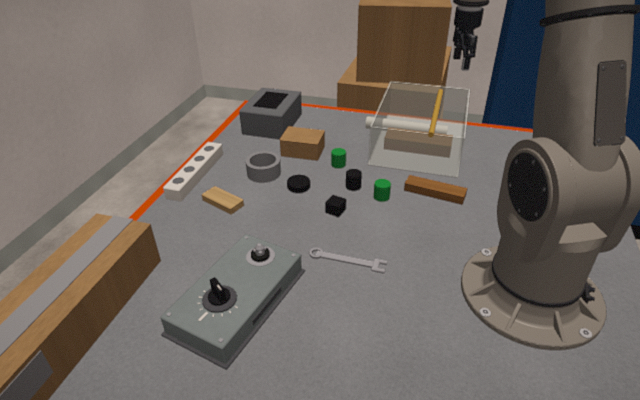

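View pics/top0.png

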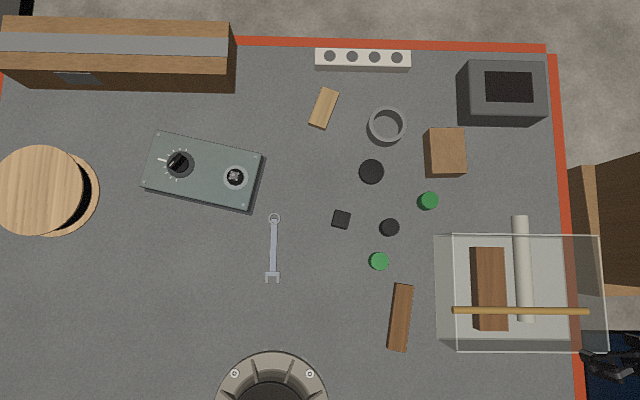

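```bash
cat > h.py <<'E'
import numpy as np, cv2
from plant import readout, eyes, bot, models
def proj(n,P):
    c=eyes.get_calibration(n);K=c["camera_matrix"];V=c["view"]
    p=V[:3,:3]@np.asarray(P,float)+V[:3,3]; p=np.array([p[0],-p[1],-p[2]])
    return (K@p/p[2])[:2]
def ray(n,uv,z):
    c=eyes.get_calibration(n);K=c["camera_matrix"];V=c["view"];R=V[:3,:3]
    d=np.linalg.inv(K)@[uv[0],uv[1],1]; d=R.T@[d[0],-d[1],-d[2]]; o=-R.T@V[:3,3]
    return o+d*(z-o[2])/d[2]
def crop(src,dst,x0,y0,x1,y1,s):
    im=cv2.imread(src)[y0:y1,x0:x1]; cv2.imwrite(dst,cv2.resize(im,None,fx=s,fy=s,interpolation=cv2.INTER_CUBIC))
E
python3 - <<'E'
from h import *
for n in("side","top"):
    for P in ([.447,-.287,.046],[.36,-.257,.046],[.514,-.388,.046],[.59,.236,.099],[.56,.1,.089],[.7117,-.2816,0],[.5975,-.2477,0]): print(n,P,proj(n,P).round())
E
```

```text
side [0.447, -0.287, 0.046] [352. 171.]
side [0.36, -0.257, 0.046] [382. 182.]
side [0.514, -0.388, 0.046] [338. 150.]
side [0.59, 0.236, 0.099] [217. 281.]
side [0.56, 0.1, 0.089] [259. 242.]
side [0.7117, -0.2816, 0] [263. 172.]
side [0.5975, -0.2477, 0] [297. 184.]
top [0.447, -0.287, 0.046] [391. 226.]
top [0.36, -0.257, 0.046] [379. 261.]
top [0.514, -0.388, 0.046] [430. 200.]
top [0.59, 0.236, 0.099] [175. 160.]
top [0.56, 0.1, 0.089] [233. 175.]
top [0.7117, -0.2816, 0] [384. 129.]
top [0.5975, -0.2477, 0] [372. 170.]
```

```bash
python3 - <<'E'
from h import *
a=cv2.imread("pics/top0.png")
b=cv2.imread("pics/side0.png")
r=lambda im,x0,y0,x1,y1:cv2.resize(im[y0:y1,x0:x1],(390,290),interpolation=cv2.INTER_CUBIC)
t=np.vstack([np.hstack([r(a,135,125,270,225),r(b,160,230,305,340)]),np.hstack([r(a,320,180,455,280),r(b,310,140,410,220)])])
cv2.imwrite("pics/crops0.png",t)
print(proj("top",readout.observe()["ee_pos"]),proj("side",readout.observe()["ee_pos"]))
E
```

```text
[597.7036105  343.77547833] [458.86013515  67.20707039]
```

View pics/crops0.png

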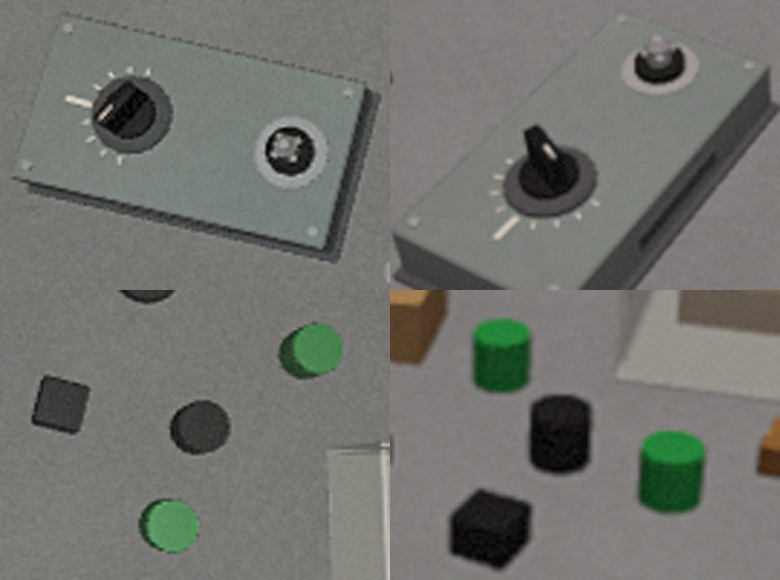

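```bash
python3 - <<'E'
from h import *
a=cv2.imread("pics/top0.png");b=cv2.imread("pics/side0.png")
cv2.imwrite("pics/t1.png",cv2.resize(a[120:220,130:270],None,fx=5.5,fy=5.5,interpolation=cv2.INTER_CUBIC))
cv2.imwrite("pics/s1.png",cv2.resize(b[230:362,158:310],None,fx=4.5,fy=4.5,interpolation=cv2.INTER_CUBIC))
E
```

```text
(no output)
```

View pics/t1.png

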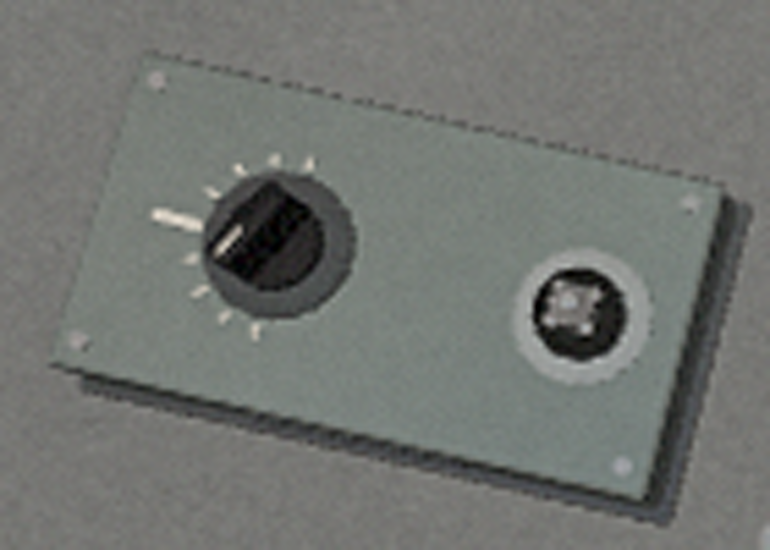

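View pics/s1.png

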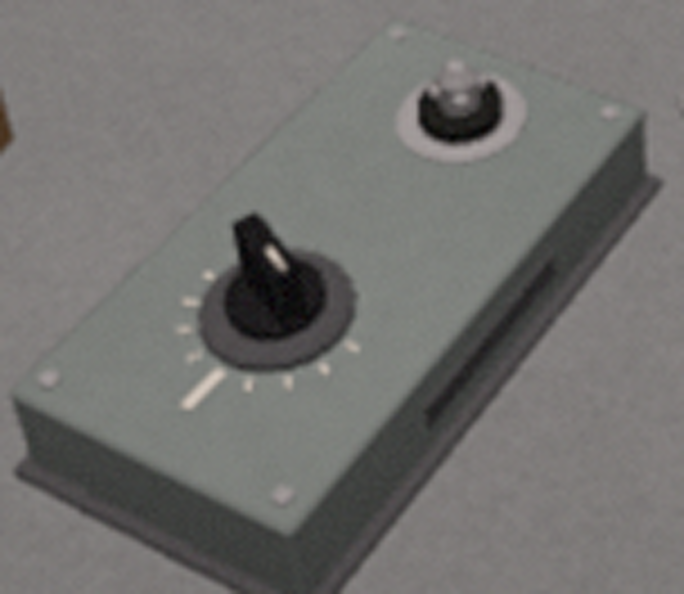

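```bash
cat > pose.py <<'E'
from h import *
from scipy.optimize import least_squares
T=lambda u,v:(130+(u+.5)/5.5-.5,120+(v+.5)/5.5-.5)
S=lambda u,v:(158+(u+.5)/4.5-.5,230+(v+.5)/4.5-.5)
C=np.array([[75,138],[75,-138],[-75,-138],[-75,138]])/1000
ot=[T(145,52),T(722,185),T(648,502),T(52,365)]
os=[S(15,398),S(395,20),S(645,112),S(292,535)]
def W(p,xy,z): 
    c,s=np.cos(p[2]),np.sin(p[2]); return [p[0]+c*xy[0]-s*xy[1],p[1]+s*xy[0]+c*xy[1],z]
def f(p,use="ts",h=None):
    r=[]
    for n,o in (("top",ot),("side",os)):
        if n[0] in use:
            for c,q in zip(C,o): r+=list(proj(n,W(p,c,p[3] if h is None else h))-q)
    return r
if __name__=="__main__":
    for use,h in (("ts",None),("ts",.055),("ts",.061),("t",.055),("s",.055)):
        s=least_squares(f,[.58,.187,-.2,.055],args=(use,h)); p=s.x
        print(use,h,p[:2].round(4),np.degrees(p[2]).round(2),p[3].round(4),"rms",np.sqrt(np.mean(s.fun**2)).round(2),"dial",np.round(W(p,[0,.05],0)[:2],4),"stud",np.round(W(p,[0,-.09],0)[:2],4))
    for n,q,L in(("top",T,((218,252),(240,228))),("side",S,((285,268),(265,248)))):
        a,b=[ray(n,q(*x),.099) for x in L]; print(n,a.round(4),b.round(4),np.degrees(np.arctan2(*(a-b)[[1,0]])))
    a,b=[ray("top",T(*x),.055) for x in ((155,212),(200,225))];print(np.degrees(np.arctan2(*(a-b)[[1,0]])))
    a,b=[ray("side",S(*x),.055) for x in ((185,408),(222,373))];print(np.degrees(np.arctan2(*(a-b)[[1,0]])))
    # stud tip & washer
    print(ray("top",T(570,300),.089),ray("side",S(455,65),.089),ray("top",T(583,316),.065),ray("side",S(461,110),.065))
E
python3 pose.py
```

```text
ts None [0.5796 0.1888] -11.92 0.0475 rms 0.63 dial [0.5899 0.2377] stud [0.561  0.1007]
ts 0.055 [0.5774 0.1904] -11.84 0.055 rms 1.39 dial [0.5877 0.2394] stud [0.5589 0.1023]
ts 0.061 [0.5757 0.1917] -11.78 0.055 rms 2.32 dial [0.5859 0.2407] stud [0.5573 0.1036]
t 0.055 [0.5791 0.1873] -11.97 0.055 rms 0.66 dial [0.5894 0.2362] stud [0.5604 0.0993]
s 0.055 [0.5752 0.1939] -11.81 0.055 rms 1.07 dial [0.5854 0.2429] stud [0.5568 0.1058]
top [0.5776 0.2489 0.099 ] [0.5883 0.2403 0.099 ] 141.19607339314908
side [0.5731 0.252  0.099 ] [0.5862 0.2441 0.099 ] 148.83207603798758
74.66990912447183
73.60726051888733
[0.56143301 0.09983789 0.089     ] [0.55840998 0.10562051 0.089     ] [0.55926809 0.09873438 0.065     ] [0.5558081  0.10997732 0.065     ]
```

Request:
send_rows([
  [0,0,1],
  [0,0,1],
  [0,0,1],
  [0,0,1],
  [1,1,0],
  [1,1,0],
  [1,1,0],
  [1,1,0],
], spin=[0,0,0,0,0.5,0.5,0.5,0.5], hand=[0,0,0,0,0,0,0,0])

```text
time: 1.37
ee_pos: [0.313, -0.5395, 0.3315]
tcp_rot: [[0.0, 0.846, 0.533], [-0.0, 0.533, -0.846], [-1.0, -0.0, 0.0]]
contact_force: [1.7, -0.3, -0.6]
finger_gap: 0.0851
```

Request:
send_rows([
  [1,1,0],
  [1,1,0],
  [1,1,0],
  [1,1,0],
  [1,1,0],
  [1,1,0],
  [1,1,0],
  [1,1,0],
], spin=[0.5,0.5,0.5,0.5,0.5,0.5,0.5,0.5], hand=[0,0,0,0,0,0,0,0])

```text
time: 2.03
ee_pos: [0.5131, -0.3394, 0.3316]
tcp_rot: [[0.0, 0.504, 0.864], [-0.0, 0.864, -0.504], [-1.0, -0.0, 0.0]]
contact_force: [0.6, -0.4, -0.0]
finger_gap: 0.0852
```

Request:
send_rows([
  [0.33,1,0],
  [0.33,1,0],
  [0.33,1,0],
  [0.33,1,0],
  [0.33,1,0],
  [0.33,1,0],
  [0.33,1,0],
  [0.33,1,0],
], spin=[0.5,0.5,0.5,0.5,0.5,0.5,0.5,0.5], hand=[0,0,0,0,0,0,0,0])

```text
time: 2.7
ee_pos: [0.5782, -0.1388, 0.3316]
tcp_rot: [[0.0, 0.046, 0.999], [-0.0, 0.999, -0.046], [-1.0, -0.0, 0.0]]
contact_force: [0.4, 0.2, 0.3]
finger_gap: 0.0854
```

Request:
send_rows([
  [0.03,1,0],
  [0.03,1,0],
  [0.03,1,0],
  [0.03,1,0],
  [0.03,1,0],
  [0.03,1,0],
  [0.03,1,0],
  [0.03,1,0],
], spin=[0.55,0.55,0.55,0.55,0.55,0.55,0.55,0.55], hand=[0,0,0,0,0,0,0,0])

```text
time: 3.37
ee_pos: [0.5839, 0.0616, 0.3314]
tcp_rot: [[0.0, -0.465, 0.885], [-0.0, 0.885, 0.465], [-1.0, -0.0, 0.0]]
contact_force: [0.9, -0.7, 0.3]
finger_gap: 0.0855
```

Request:
send_rows([
  [0.03,1,0],
  [0.03,1,0],
  [0.03,1,-1],
  [0.03,1,-1],
  [0.03,1,-1],
  [0.03,1,-1],
  [0.03,1,-1],
  [0,0,-1],
], spin=[0.55,0.55,0.55,0.55,0.55,0.55,0.55,0.13], hand=[0,0,0,0,0,0,0,0])

```text
time: 4.03
ee_pos: [0.5877, 0.2411, 0.1804]
tcp_rot: [[-0.0, -0.823, 0.568], [0.003, 0.568, 0.823], [-1.0, 0.002, 0.003]]
contact_force: [0.2, 0.6, 0.0]
finger_gap: 0.0856
```

```bash
python3 - <<'E'
from h import *
o=readout.observe();print(o["ee_pos"],np.degrees(np.arctan2(o["tcp_rot"][1,2],o["tcp_rot"][0,2])),o["joints"].round(1))
v=[]
for n in("top","side"):
    a=eyes.camera(n);u=proj(n,o["ee_pos"]);print(n,u)
    x,y=map(int,proj(n,[.585,.2,.12])); x0=max(x-65,0);y0=max(y-70,0)
    print(x0,y0)
    v.append(cv2.resize(a[y0:y0+150,x0:x0+133],(399,450),interpolation=cv2.INTER_CUBIC))
cv2.imwrite("pics/d1.png",np.hstack(v))
E
```

```text
[0.58769971 0.24114103 0.18044291] 55.40950522683454 [  1.2  28.3 -39.2  98.3  19.9  60.5  10.9]
top [159.11319458 152.09568103]
122 90
side [210.1663553 251.5322207]
160 191
```

View pics/d1.png

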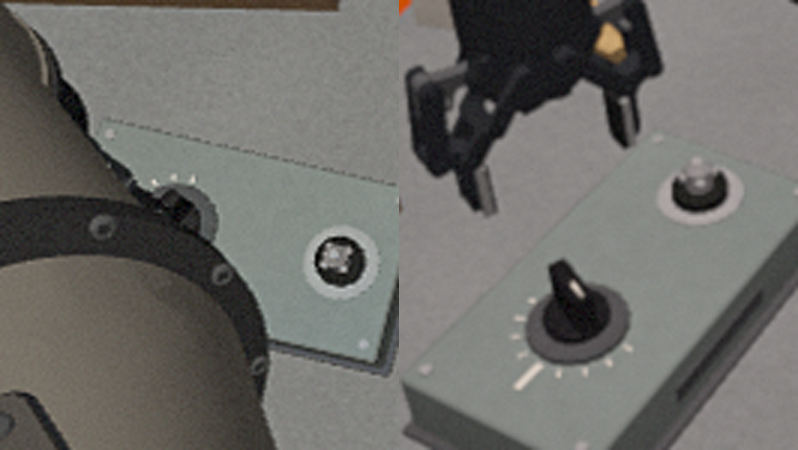

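```bash
python3 - <<'E'
from h import *
o=readout.observe();p=o["ee_pos"];z=o["tcp_rot"][:,2];print(o["time"],p,np.degrees(np.arctan2(z[1],z[0])))
for dz in(0,.013):
  for h in(-.046,.046): print(dz,h,proj("side",p+z*h+[0,0,dz]).round(1))
E
```

```text
4.1333 [0.58687394 0.23529823 0.17748968] 54.974169261381704
0 -0.046 [234.5 239.9]
0 0.046 [188.9 262.1]
0.013 -0.046 [233.7 234.6]
0.013 0.046 [187.6 256.6]
```

Request:
send_rows([
  [0.1,0.03,-1],
  [0,0,-1],
  [0,0,-1],
  [0,0,-0.5],
  [0,0,-0.45],
  [0,0,0],
], spin=[0,0,0,0,0,0], hand=[0,0,0,0,0,0])

```text
time: 4.63
ee_pos: [0.5917, 0.2345, 0.0818]
tcp_rot: [[-0.001, -0.816, 0.578], [-0.001, 0.578, 0.816], [-1.0, 0.001, -0.001]]
contact_force: [-0.3, -0.3, -0.1]
finger_gap: 0.0855
```

```bash
python3 - <<'E'
from h import *
o=readout.observe();p=o["ee_pos"];print(p,o["contact_force"])
a=eyes.camera("side");cv2.imwrite("pics/d2.png",cv2.resize(a[190:350,140:310],None,fx=3.5,fy=3.5,interpolation=cv2.INTER_CUBIC))
E
```

```text
[0.59166122 0.23450343 0.08175381] [-0.27497591 -0.25609122 -0.05587725]
```

View pics/d2.png

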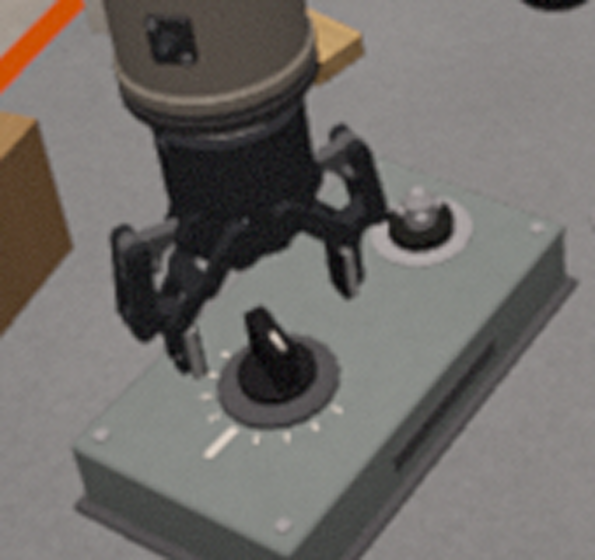

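Request:
send_rows([
  [-0.04,0.04,-0.1],
  [0,0,0],
  [0,0,0],
  [0,0,0],
  [0,0,0],
  [0,0,0],
], spin=[0,0,0,0,0,0], hand=[0,0.2,0.4,0.6,0.7,0.8])

```text
time: 5.18
ee_pos: [0.5911, 0.236, 0.0803]
tcp_rot: [[0.0, -0.816, 0.578], [0.0, 0.578, 0.816], [-1.0, -0.0, 0.0]]
contact_force: [-0.4, 1.2, 0.3]
finger_gap: 0.0253
```

Request:
send_rows([
  [0,0,0],
  [0,0,0],
  [0,0,0],
  [0,0,0],
], spin=[0,0,0,0], hand=[0.85,0.9,1,1])

```text
time: 5.52
ee_pos: [0.5917, 0.2374, 0.0807]
tcp_rot: [[0.002, -0.816, 0.578], [0.002, 0.578, 0.816], [-1.0, -0.0, 0.003]]
contact_force: [3.3, 6.5, 1.1]
finger_gap: 0.0129
```

Request:
send_rows([
  [0.05,0.07,0],
  [0,0,0],
  [0,0,0],
  [0,0,0],
  [0,0,0],
  [0,0,0],
  [0,0,0],
  [0,0,0],
], spin=[0,0,-0.4,-0.4,-0.4,-0.4,-0.4,0], hand=[1,1,1,1,1,1,1,1])

```text
time: 6.18
ee_pos: [0.5917, 0.2375, 0.0807]
tcp_rot: [[-0.001, -0.653, 0.758], [-0.001, 0.758, 0.653], [-1.0, -0.0, -0.001]]
contact_force: [-6.6, -3.0, 12.2]
finger_gap: 0.0126
```

Request:
send_rows([
  [-0.02,-0.03,0.1],
  [0,0,0],
  [0,0,0],
  [0,0,0],
  [0,0,0],
  [0,0,0],
  [0,0,0],
  [0,0,0],
], spin=[0,-0.4,-0.4,-0.4,-0.4,-0.4,0,0], hand=[1,1,1,1,1,1,1,1])

```text
time: 6.85
ee_pos: [0.5913, 0.2373, 0.081]
tcp_rot: [[-0.001, -0.457, 0.889], [0.001, 0.889, 0.457], [-1.0, 0.001, -0.001]]
contact_force: [7.1, 6.6, -24.5]
finger_gap: 0.0125
```

Request:
send_rows([
  [0.01,0.015,-0.065],
  [0,0,0],
  [0,0,0],
], spin=[0,0,0], hand=[1,1,1])

```text
time: 7.1
ee_pos: [0.5915, 0.2374, 0.0808]
tcp_rot: [[-0.001, -0.457, 0.889], [-0.0, 0.889, 0.457], [-1.0, 0.0, -0.001]]
contact_force: [-2.1, 1.4, -0.7]
finger_gap: 0.0123
```

Request:
send_rows([
  [0,0,0],
  [0,0,0],
  [0,0,0],
  [0,0,0],
  [0,0,0],
  [0,0,0],
  [0,0,0],
  [0,0,0],
], spin=[-0.5,-0.5,-0.5,-0.5,-0.5,-0.5,0,0], hand=[1,1,1,1,1,1,1,1])

```text
time: 7.77
ee_pos: [0.5913, 0.2374, 0.0808]
tcp_rot: [[-0.001, -0.116, 0.993], [-0.0, 0.993, 0.116], [-1.0, -0.0, -0.001]]
contact_force: [-5.9, 0.8, -0.3]
finger_gap: 0.0123
```

Request:
send_rows([
  [0,0,0],
  [0,0,0],
  [0,0,0],
  [0,0,0],
  [0,0,0],
  [0,0,0],
  [0,0,0],
  [0,0,0],
], spin=[-0.5,-0.5,-0.5,-0.5,-0.5,-0.43,0,0], hand=[1,1,1,1,1,1,1,1])

```text
time: 8.43
ee_pos: [0.5911, 0.2375, 0.0808]
tcp_rot: [[-0.001, 0.232, 0.973], [-0.0, 0.973, -0.232], [-1.0, -0.001, -0.001]]
contact_force: [-6.9, -0.1, 1.6]
finger_gap: 0.0123
```

```bash
python3 - <<'E'
from h import *
a=eyes.camera("side");cv2.imwrite("pics/d3.png",cv2.resize(a[220:350,150:310],None,fx=4.5,fy=4.5,interpolation=cv2.INTER_CUBIC))
o=readout.observe();z=o["tcp_rot"][:,2];print(o["ee_pos"],o["contact_force"],o["moment"],np.degrees(np.arctan2(z[1],z[0])))
E
```

```text
[0.59115746 0.23749129 0.08077371] [-6.20728079 -0.40468805  1.01242515] [ 0.14246394  1.68909363 -0.04023718] -13.42745627632156
```

View pics/d3.png

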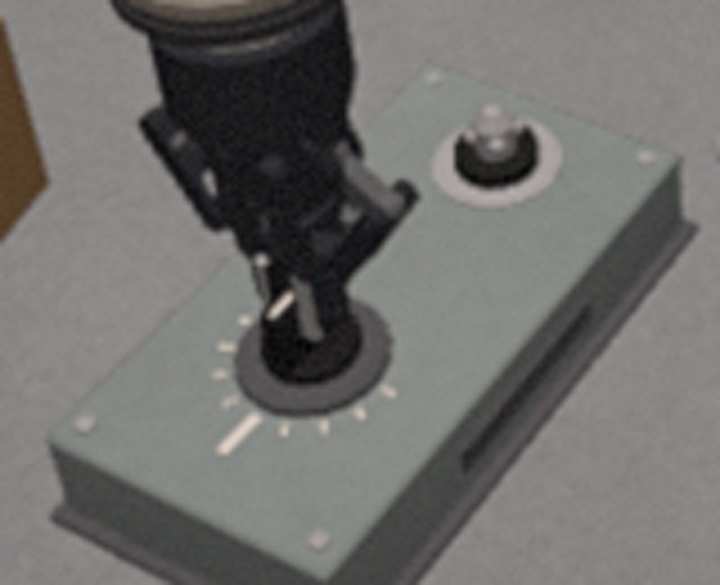

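Request:
send_rows([
  [-0.015,0,0],
  [0,0,0],
  [0,0,0],
  [0,0,0],
  [0,0,0],
  [0,0,0],
  [0,0,0],
  [0,0,0],
], spin=[0,0,0,0,0,0,0,0], hand=[1,1,0.8,0.6,0.4,0.2,0,0])

```text
time: 9.15
ee_pos: [0.5917, 0.2374, 0.081]
tcp_rot: [[0.0, 0.235, 0.972], [0.0, 0.972, -0.235], [-1.0, 0.0, 0.0]]
contact_force: [0.0, -0.4, -0.7]
finger_gap: 0.0763
```

Request:
send_rows([
  [0,0,0],
  [0,0,0.4],
  [0,0,1],
  [0,0,1],
  [0,0,1],
  [0,0,1],
  [0,0,1],
  [0,0,1],
], spin=[0,0,0,0,0,0,0,0], hand=[0,0,0,0,0,0,0,0])

```text
time: 9.82
ee_pos: [0.5914, 0.2374, 0.2431]
tcp_rot: [[0.001, 0.235, 0.972], [0.0, 0.972, -0.235], [-1.0, 0.0, 0.0]]
contact_force: [0.6, -0.5, -0.7]
finger_gap: 0.0852
```

Request:
send_rows([
  [0,-1,0],
  [0,-1,0],
  [0,-1,0],
  [0,-1,0],
  [0,-1,0],
  [0,-1,0],
  [0,-1,0],
  [0,-1,0],
], spin=[0.5,0.5,0.5,0.5,0.5,0.5,0.5,0.5], hand=[0,0,0,0,0,0,0,0])

```text
time: 10.48
ee_pos: [0.5914, 0.0362, 0.2419]
tcp_rot: [[0.001, -0.244, 0.97], [-0.0, 0.97, 0.244], [-1.0, -0.0, 0.001]]
contact_force: [0.7, 0.5, -1.3]
finger_gap: 0.0856
```

Request:
send_rows([
  [-0.6,-1,0],
  [-0.6,-1,0],
  [-0.6,-1,0],
  [-0.6,-1,0],
  [-0.6,-1,0],
  [-0.6,-1,0],
  [-0.6,-1,0],
  [-0.6,-1,0],
], spin=[0.2,0.2,0.2,0.2,0.2,0.2,0.2,0.2], hand=[0,0,0,0,0,0,0,0])

```text
time: 11.15
ee_pos: [0.4706, -0.1636, 0.2418]
tcp_rot: [[0.001, -0.423, 0.906], [-0.0, 0.906, 0.423], [-1.0, -0.001, 0.001]]
contact_force: [0.5, -0.1, -0.5]
finger_gap: 0.0855
```

```bash
cat > look.py <<'E'
from h import *
import sys
o=readout.observe();z=o["tcp_rot"][:,2];print(o["time"],o["ee_pos"],o["contact_force"].round(1),np.degrees(np.arctan2(z[1],z[0])))
t=sys.argv[1]
for n in("top","side"): cv2.imwrite(f"pics/{n}_{t}.png",eyes.camera(n))
E
python3 look.py a; python3 - <<'E'
from h import *
a=cv2.imread("pics/top_a.png");b=cv2.imread("pics/side_a.png")
r=lambda im,x0,y0,x1,y1:cv2.resize(im[y0:y1,x0:x1],(390,390),interpolation=cv2.INTER_CUBIC)
cv2.imwrite("pics/e1.png",np.hstack([r(a,145,130,210,195),r(b,180,265,245,330)]))
cv2.imwrite("pics/e2.png",a)
E
```

```text
11.15 [ 0.47064934 -0.16361574  0.24181791] [ 0.5 -0.1 -0.5] 25.0027649362169
```

View pics/e1.png

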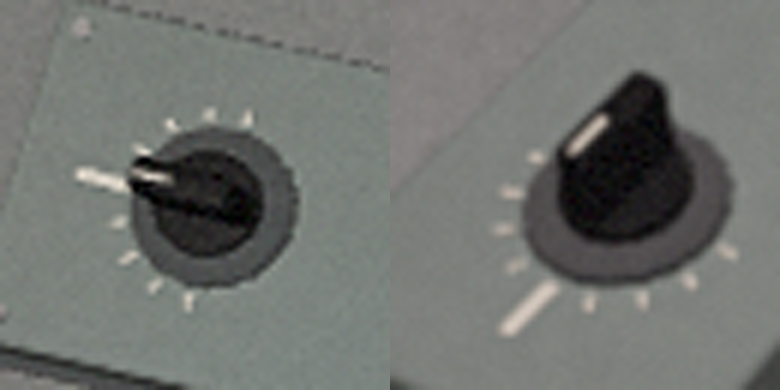

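View pics/e2.png

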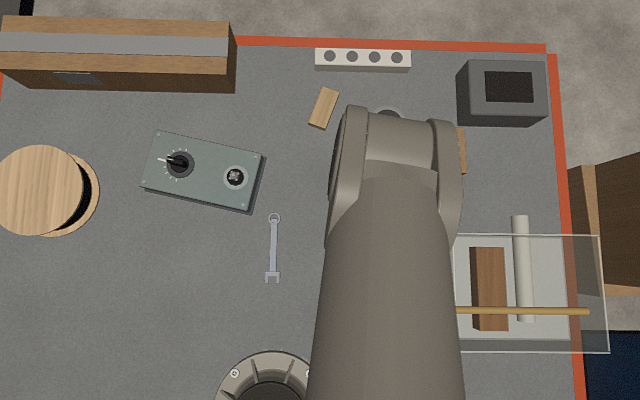

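```bash
python3 - <<'E'
from h import *
D=np.array([.5911,.2375])
for n,f in(("top","pics/top_a.png"),("side","pics/side_a.png")):
    im=cv2.imread(f).astype(int); g=im.min(2)
    ctr=proj(n,[*D,.06]).round().astype(int)
    x0,y0=ctr-40
    m=(g[y0:y0+80,x0:x0+80]>150).astype(np.uint8)
    k,l,st,c=cv2.connectedComponentsWithStats(m)
    for i in range(1,k):
        if st[i,4]<3: continue
        ys,xs=np.nonzero(l==i); w=(g[ys+y0,xs+x0]-130).astype(float)
        for h in (.055,.099):
            P=np.array([ray(n,(x+x0,y+y0),h)[:2] for x,y in zip(xs,ys)]); mu=np.average(P,axis=0,weights=w)
            U,S,V=np.linalg.svd((P-mu)*np.sqrt(w)[:,None]); 
            a=np.degrees(np.arctan2(V[0,1],V[0,0]))%180
            r=mu-D
            if 5<st[i,4]: print(n,st[i,4],h,mu.round(4),"line dir",a.round(1),"bearing",np.degrees(np.arctan2(r[1],r[0])).round(1),"r",np.hypot(*r).round(4),c[i]+[x0,y0])
E
```

```text
top 18 0.055 [0.6027 0.2859] line dir 74.1 bearing 76.5 r 0.0498 [161.55555556 159.38888889]
top 18 0.099 [0.5919 0.268 ] line dir 74.1 bearing 88.5 r 0.0305 [161.55555556 159.38888889]
side 36 0.055 [0.571 0.124] line dir 153.3 bearing -100.0 r 0.1153 [251.25       260.52777778]
side 36 0.099 [0.5487 0.1655] line dir 153.3 bearing -120.5 r 0.0836 [251.25       260.52777778]
side 9 0.055 [0.6157 0.2149] line dir 77.9 bearing -42.6 r 0.0334 [212.77777778 286.77777778]
side 9 0.099 [0.5906 0.2507] line dir 77.9 bearing 92.2 r 0.0132 [212.77777778 286.77777778]
side 32 0.055 [0.6002 0.2868] line dir 76.4 bearing 79.6 r 0.0501 [202.78125 315.78125]
side 32 0.099 [0.576  0.3181] line dir 76.4 bearing 100.6 r 0.082 [202.78125 315.78125]
```

```bash
python3 - <<'E'
from h import *
for n,f,h,box in(("side","pics/side_a.png",.099,(206,280,221,295)),("side","pics/side_a.png",.055,(194,305,212,324)),("top","pics/top_a.png",.099,(165,157,175,163)),("top","pics/top_a.png",.055,(156,156,167,163))):
    g=cv2.imread(f).astype(float).min(2);x0,y0,x1,y1=box
    for th in(100,115,130,140):
        th2=th if h==.055 and 0 else th
        m=(g[y0:y1,x0:x1]>th2).astype(np.uint8);k,l,st,c=cv2.connectedComponentsWithStats(m)
        i=1+np.argmax(st[1:,4]);ys,xs=np.nonzero(l==i);w=g[ys+y0,xs+x0]-th+1
        P=np.array([ray(n,(x+x0,y+y0),h)[:2] for x,y in zip(xs,ys)]);mu=np.average(P,axis=0,weights=w)
        V=np.linalg.svd((P-mu)*np.sqrt(w)[:,None])[2];print(n,h,th,len(xs),mu.round(4),(np.degrees(np.arctan2(V[0,1],V[0,0]))%180).round(1))
for s in("top0","side0"):
    pass
E
```

```text
side 0.099 100 61 [0.6018 0.2442] 90.4
side 0.099 115 56 [0.6018 0.2441] 89.2
side 0.099 130 10 [0.5907 0.251 ] 76.7
side 0.099 140 10 [0.5906 0.2508] 77.6
side 0.055 100 294 [0.6028 0.2857] 140.3
side 0.055 115 288 [0.6024 0.2856] 138.3
side 0.055 130 52 [0.6002 0.2868] 75.8
side 0.055 140 35 [0.6002 0.2869] 76.0
top 0.099 100 16 [0.5921 0.254 ] 103.9
top 0.099 115 8 [0.59   0.2593] 11.6
top 0.099 130 4 [0.5897 0.2595] 9.5
top 0.099 140 3 [0.5896 0.2596] 4.1
top 0.055 100 74 [0.6033 0.2869] 81.4
top 0.055 115 69 [0.603  0.2863] 78.0
top 0.055 130 25 [0.6027 0.2859] 74.8
top 0.055 140 21 [0.6027 0.2859] 74.2
```

```bash
python3 - <<'E'
from h import *
print(ray("top",(389.6,227.2),.046),ray("side",(353.6,173.7),.046),ray("top",(341,219),.036))
print(ray("top",(435,235),.0))
E
```

```text
[ 0.44301395 -0.28358154  0.046     ] [ 0.44095893 -0.27437846  0.046     ] [ 0.46252304 -0.16341403  0.036     ]
[ 0.42754885 -0.41264471  0.        ]
```

Request:
send_rows([
  [-0.2,-1,0],
  [-0.2,-1,0],
  [-0.2,-1,0],
  [-0.2,-1,0],
  [-0.2,-0.88,0],
  [0,0,0],
  [0,0,0],
  [0,0,0],
], spin=[-0.9,-0.9,-0.9,-0.9,-0.9,-0.9,-0.9,-0.9], hand=[0,0,0,0,0,0,0,0])

```text
time: 11.92
ee_pos: [0.4468, -0.2846, 0.2415]
tcp_rot: [[0.0, 0.421, 0.907], [0.0, 0.907, -0.421], [-1.0, 0.0, 0.0]]
contact_force: [0.3, 0.3, -0.4]
finger_gap: 0.0852
```

Request:
send_rows([
  [0,0,0],
  [0,0,0],
  [0,0,0],
  [0,0,-1],
  [0,0,-1],
  [0,0,-1],
  [0,0,-1],
  [0,0,0],
], spin=[-0.9,-0.9,-0.9,-0.9,-0.9,-0.9,-0.5,0], hand=[0,0,0,0,0,0,0,0])

```text
time: 12.58
ee_pos: [0.445, -0.283, 0.1376]
tcp_rot: [[-0.005, 0.908, 0.418], [0.003, 0.418, -0.908], [-1.0, -0.003, -0.004]]
contact_force: [-1.1, 0.4, -0.6]
finger_gap: 0.0858
```

```bash
python3 look.py b; python3 - <<'E'
from h import *
b=cv2.imread("pics/side_b.png")
cv2.imwrite("pics/f1.png",cv2.resize(b[60:230,280:440],None,fx=3.4,fy=3.4,interpolation=cv2.INTER_CUBIC))
E
```

```text
12.5833 [ 0.44504464 -0.28298552  0.13762434] [-1.1  0.4 -0.6] -65.2893447247769
```

View pics/f1.png

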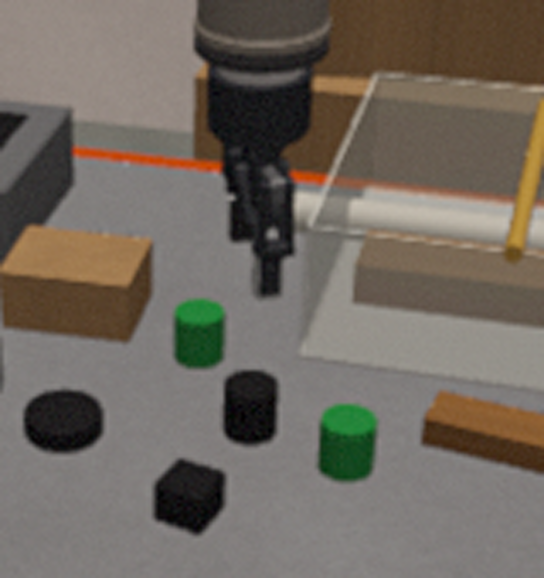

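Request:
send_rows([
  [0,0,-1],
  [0,0,-1],
  [0,0,-1],
  [0,0,-0.8],
  [0,0,-0.5],
  [0,0,-0.4],
  [0,0,0],
  [0,0,0],
], spin=[0,0,0,0,0,0,0,0], hand=[0,0,0,0,0,0,0,0])

```text
time: 13.35
ee_pos: [0.4473, -0.2849, 0.0245]
tcp_rot: [[0.001, 0.907, 0.421], [-0.0, 0.421, -0.907], [-1.0, 0.001, 0.001]]
contact_force: [-0.1, -0.2, 0.4]
finger_gap: 0.0855
```

```bash
python3 look.py c; python3 - <<'E'
from h import *
b=cv2.imread("pics/side_c.png")
cv2.imwrite("pics/f2.png",cv2.resize(b[100:230,300:420],None,fx=4.5,fy=4.5,interpolation=cv2.INTER_CUBIC))
E
```

```text
13.35 [ 0.44730205 -0.28493631  0.02449223] [-0.1 -0.2  0.4] -65.09556870123134
```

View pics/f2.png

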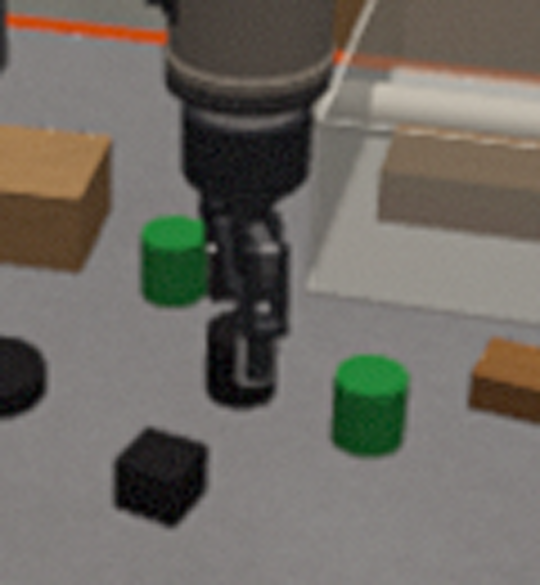

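Request:
send_rows([
  [0,0,-0.45],
  [0,0,0],
  [0,0,0],
  [0,0,0],
  [0,0,0],
  [0,0,0],
  [0,0,0],
  [0,0,0],
], spin=[0,0,0,0,0,0,0,0], hand=[0,0.1,0.2,0.3,0.4,0.45,0.5,0.55])

```text
time: 14.12
ee_pos: [0.4467, -0.2847, 0.0127]
tcp_rot: [[0.0, 0.907, 0.42], [-0.0, 0.42, -0.907], [-1.0, 0.0, 0.0]]
contact_force: [-2.2, 1.5, 9.1]
finger_gap: 0.0433
```

Request:
send_rows([
  [0,0,0],
  [0,0,0],
  [0,0,0],
  [0,0,0],
], spin=[0,0,0,0], hand=[0.6,0.6,0.6,0.6])

```text
time: 14.45
ee_pos: [0.4467, -0.2847, 0.0127]
tcp_rot: [[0.0, 0.907, 0.42], [-0.0, 0.42, -0.907], [-1.0, 0.0, 0.0]]
contact_force: [-2.8, 0.7, 9.9]
finger_gap: 0.043
```

Request:
send_rows([
  [0,0,0],
  [0,0,0],
  [0,0,0],
  [0,0,0],
  [0,0,0],
  [0,0,0],
  [0,0,0],
  [0,0,0],
], spin=[0,0,0,0,0.9,0.9,0.9,0.9], hand=[0.4,0.3,0.25,0.25,0.25,0.25,0.25,0.25])

```text
time: 15.12
ee_pos: [0.4466, -0.2846, 0.0121]
tcp_rot: [[-0.0, 0.644, 0.765], [0.0, 0.765, -0.644], [-1.0, -0.0, -0.0]]
contact_force: [-0.8, 0.9, 0.4]
finger_gap: 0.0639
```

Request:
send_rows([
  [0,0,0],
  [0,0,0],
  [0,0,0],
  [0,0,0],
  [0,0,0],
  [0,0,0],
  [0,0,0],
  [0,0,0],
], spin=[0.9,0.9,0.9,0.9,0.9,0.9,0.9,0.9], hand=[0.25,0.25,0.25,0.25,0.25,0.25,0.25,0.25])

```text
time: 15.78
ee_pos: [0.4465, -0.2847, 0.0121]
tcp_rot: [[-0.0, -0.163, 0.987], [0.0, 0.987, 0.163], [-1.0, 0.0, -0.0]]
contact_force: [0.3, -0.1, -0.5]
finger_gap: 0.064
```

Request:
send_rows([
  [0,0,0],
  [0,0,0],
  [0,0,0],
  [0,0,0],
], spin=[0.9,0.9,0.5,0], hand=[0.25,0.25,0.25,0.25])

```text
time: 16.12
ee_pos: [0.4464, -0.2848, 0.0121]
tcp_rot: [[-0.0, -0.424, 0.906], [0.0, 0.906, 0.424], [-1.0, 0.0, -0.0]]
contact_force: [0.4, 0.1, 0.3]
finger_gap: 0.0641
```

```bash
python3 look.py d; python3 - <<'E'
from h import *
b=cv2.imread("pics/side_d.png")
cv2.imwrite("pics/f3.png",cv2.resize(b[100:230,300:420],None,fx=4.5,fy=4.5,interpolation=cv2.INTER_CUBIC))
E
```

```text
16.1167 [ 0.44638495 -0.28478998  0.01205945] [0.4 0.1 0.3] 25.078359394452484
```

View pics/f3.png

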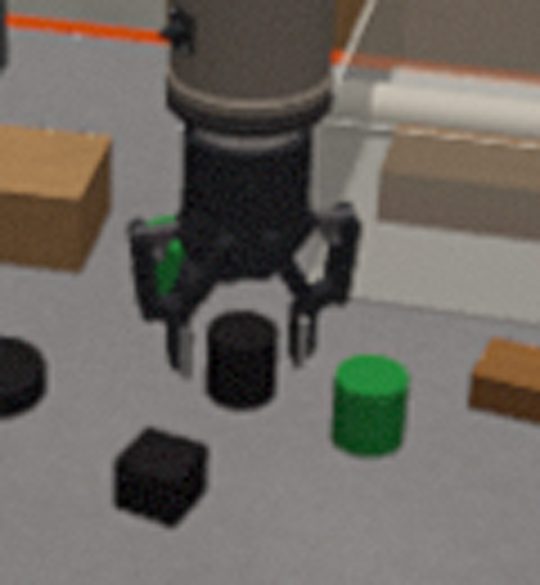

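Request:
send_rows([
  [0,0,0],
  [0,0,0],
  [0,0,0],
  [0,0,0],
  [0,0,0],
  [0,0,0],
  [0,0,0],
], spin=[0,0,0,0,0,0,0], hand=[0.35,0.45,0.55,0.65,0.8,1,1])

```text
time: 16.8
ee_pos: [0.4466, -0.2846, 0.0125]
tcp_rot: [[-0.0, -0.421, 0.907], [-0.0, 0.907, 0.421], [-1.0, -0.0, -0.0]]
contact_force: [-3.1, 1.3, 8.1]
finger_gap: 0.043
```

Request:
send_rows([
  [0,0,0.2],
  [0,0,0.6],
  [0,0,1],
  [0,0,1],
  [0,0,1],
  [0,0,1],
  [0,0,1],
  [0,0,0.5],
], spin=[0,0,0,0,0,0,0,0], hand=[1,1,1,1,1,1,1,1])

```text
time: 17.47
ee_pos: [0.4474, -0.2849, 0.1728]
tcp_rot: [[0.002, -0.421, 0.907], [-0.002, 0.907, 0.421], [-1.0, -0.003, 0.002]]
contact_force: [0.2, -0.9, 0.2]
finger_gap: 0.043
```

Request:
send_rows([
  [0.29,0.96,0],
  [0.29,0.96,0],
  [0.29,0.96,0],
  [0.29,0.96,0],
  [0.29,0.96,0],
  [0.29,0.96,0],
  [0.29,0.96,0],
  [0.29,0.96,0],
], spin=[0,0,0,0,0,0,0,0], hand=[1,1,1,1,1,1,1,1])

```text
time: 18.13
ee_pos: [0.5045, -0.0914, 0.1695]
tcp_rot: [[-0.0, -0.421, 0.907], [-0.0, 0.907, 0.421], [-1.0, 0.0, -0.0]]
contact_force: [1.0, 0.2, -0.1]
finger_gap: 0.0431
```

Request:
send_rows([
  [0.29,0.96,0],
  [0.29,0.96,0],
  [0.29,0.96,0],
  [0.29,0.96,0],
  [0.29,0.96,0],
  [0.29,0.96,0],
  [0.29,0.96,0],
  [0.29,0.96,0],
], spin=[0,0,0,0,0,0,0,0], hand=[1,1,1,1,1,1,1,1])

```text
time: 18.8
ee_pos: [0.5625, 0.1006, 0.1694]
tcp_rot: [[-0.0, -0.421, 0.907], [-0.0, 0.907, 0.421], [-1.0, 0.0, -0.0]]
contact_force: [-0.2, -0.2, -0.3]
finger_gap: 0.0429
```

Request:
send_rows([
  [0,0,-1],
  [0,0,-0.6],
  [0,0,0],
  [0,0,0],
  [0,0,0],
], spin=[0,0,0,0,0], hand=[1,1,1,1,1])

```text
time: 19.22
ee_pos: [0.5629, 0.0994, 0.1304]
tcp_rot: [[0.001, -0.421, 0.907], [0.0, 0.907, 0.421], [-1.0, -0.0, 0.001]]
contact_force: [-0.9, 0.6, -0.1]
finger_gap: 0.0429
```

```bash
python3 look.py e; python3 - <<'E'
from h import *
b=cv2.imread("pics/side_e.png");a=cv2.imread("pics/top_e.png")
r=lambda im,x0,y0,x1,y1:cv2.resize(im[y0:y1,x0:x1],(398,450),interpolation=cv2.INTER_CUBIC)
cv2.imwrite("pics/g1.png",np.hstack([r(a,180,110,298,243),r(b,200,160,305,279)]))
E
```

```text
19.2167 [0.56286987 0.09939478 0.13043926] [-0.9  0.6 -0.1] 24.898007755130752
```

View pics/g1.png

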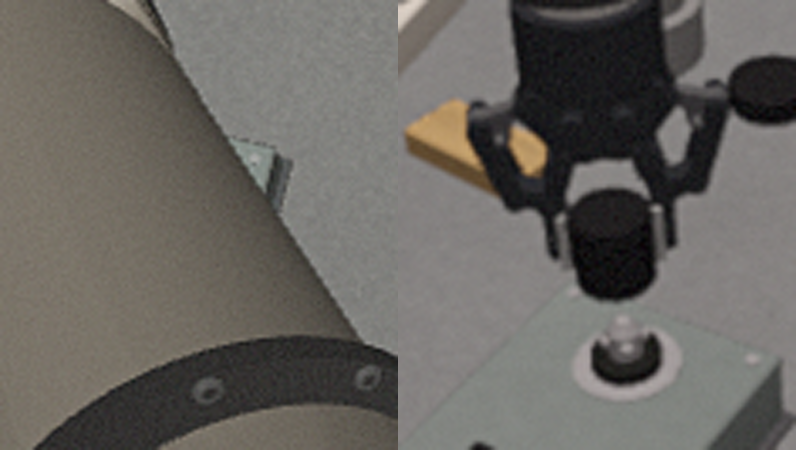

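```bash
python3 - <<'E'
from h import *
p=readout.observe()["ee_pos"];s=[.5622,.1005]
C=lambda q:((q-[200,160])*[398/105,450/119]+[398,0]).round(1)
print(p)
for h in(.1179,.1639): print("cap",h,C(proj("side",[p[0],p[1],h])))
for h in(.055,.065,.089):print("stud",h,C(proj("side",[*s,h])))
# sensitivity
print(C(proj("side",[s[0]+.005,s[1],.089]))-C(proj("side",[*s,.089])),C(proj("side",[s[0],s[1]+.005,.089]))-C(proj("side",[*s,.089])))
b=cv2.imread("pics/side_e.png")
cv2.imwrite("pics/g2.png",cv2.resize(b[200:265,230:290],None,fx=9,fy=9,interpolation=cv2.INTER_CUBIC))
E
```

```text
[0.56308961 0.09924068 0.13073843]
cap 0.1179 [612.6 269.5]
cap 0.1639 [604.8 203.8]
stud 0.055 [623.  355.5]
stud 0.065 [621.5 342.5]
stud 0.089 [617.8 310.7]
[-8.3 -1.6] [-3.4  5.8]
```

View pics/g2.png

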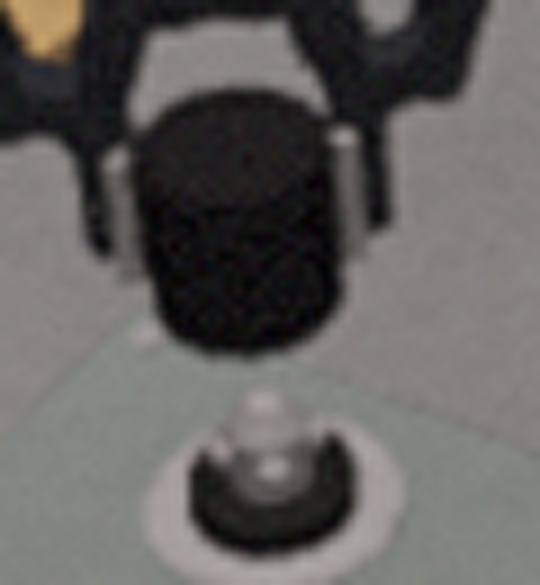

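```bash
python3 - <<'E'
from h import *
p=readout.observe()["ee_pos"];s=[.5622,.1005]
t=np.linspace(0,2*np.pi,200)
def ext(c,r,h):
    P=np.array([proj("side",[c[0]+r*np.cos(a),c[1]+r*np.sin(a),h]) for a in t]); return P.min(0).round(1),P.max(0).round(1)
for k,c,r,h in(("captop",p,.022,p[2]-.0125+.046),("rim",p,.022,p[2]-.0125),("wtop",s,.021,.065),("wbot",s,.021,.055)): print(k,*ext(c,r,h))
g=lambda u,v:(round(230+u/9,1),round(200+v/9,1))
print("obs captop",g(135,88),g(335,0),"rim",g(155,0),g(343,355),"washer",g(190,0),g(355,555))
E
```

```text
captop [243.6 207.2] [265.4 220.6]
rim [246.  224.4] [267.2 238.1]
wtop [249.1 244. ] [268.8 257.4]
wbot [249.6 247.5] [269.1 260.8]
obs captop (245.0, 209.8) (267.2, 200.0) rim (247.2, 200.0) (268.1, 239.4) washer (251.1, 200.0) (269.4, 261.7)
```

Request:
send_rows([
  [-0.04,0.05,-0.3],
  [0,0,-0.3],
  [0,0,-0.3],
  [0,0,-0.1],
  [0,0,0],
  [0,0,0],
], spin=[0,0,0,0,0,0], hand=[1,1,1,1,1,1])

```text
time: 19.82
ee_pos: [0.5614, 0.1007, 0.1044]
tcp_rot: [[-0.001, -0.422, 0.907], [0.0, 0.907, 0.422], [-1.0, 0.0, -0.001]]
contact_force: [-0.2, -0.1, 0.4]
finger_gap: 0.0431
```

Request:
send_rows([
  [0.03,0,0],
  [0,0,0],
], spin=[0,0], hand=[1,1])

```text
time: 19.98
ee_pos: [0.5626, 0.1007, 0.1049]
tcp_rot: [[0.0, -0.421, 0.907], [0.0, 0.907, 0.421], [-1.0, -0.0, 0.0]]
contact_force: [0.4, -1.0, 0.6]
finger_gap: 0.043
```

```bash
python3 look.py f; python3 - <<'E'
from h import *
b=cv2.imread("pics/side_f.png")
cv2.imwrite("pics/g3.png",cv2.resize(b[200:270,220:300],None,fx=8,fy=8,interpolation=cv2.INTER_CUBIC))
E
```

```text
19.9833 [0.56261954 0.10069551 0.1049352 ] [ 0.4 -1.   0.6] 24.91857836567775
```

View pics/g3.png

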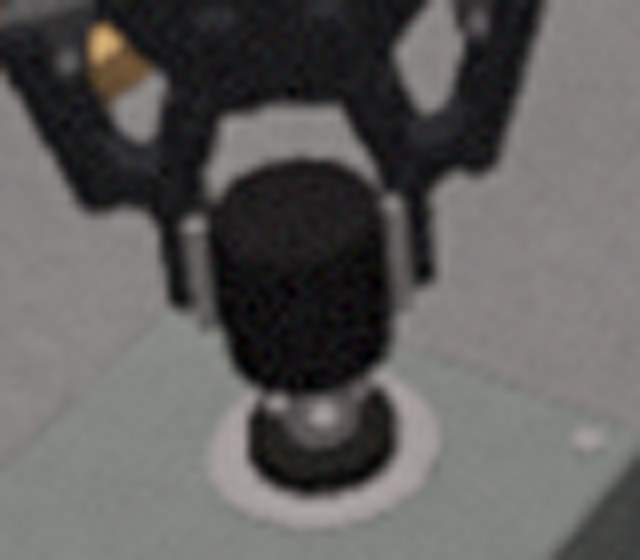

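Request:
send_rows([
  [0,0,-0.15],
  [0,0,-0.15],
  [0,0,-0.1],
  [0,0,0],
  [0,0,0],
], spin=[0,0,0,0,0], hand=[1,1,1,1,1])

```text
time: 20.5
ee_pos: [0.5621, 0.1006, 0.0944]
tcp_rot: [[-0.001, -0.421, 0.907], [-0.0, 0.907, 0.421], [-1.0, 0.0, -0.001]]
contact_force: [-0.3, -0.3, -0.0]
finger_gap: 0.0433
```

Request:
send_rows([
  [0,0,-0.1],
  [0,0,-0.05],
  [0,0,0],
  [0,0,0],
], spin=[0,0,0,0], hand=[1,1,1,1])

```text
time: 20.83
ee_pos: [0.5623, 0.1006, 0.0909]
tcp_rot: [[-0.0, -0.421, 0.907], [0.0, 0.907, 0.421], [-1.0, 0.0, -0.0]]
contact_force: [-1.3, 0.4, -0.8]
finger_gap: 0.0429
```

Request:
send_rows([
  [0,0,-0.1],
  [0,0,-0.05],
  [0,0,0],
  [0,0,0],
], spin=[0,0,0,0], hand=[1,1,1,1])

```text
time: 21.17
ee_pos: [0.5624, 0.101, 0.0874]
tcp_rot: [[0.0, -0.422, 0.907], [0.0, 0.907, 0.422], [-1.0, 0.0, 0.0]]
contact_force: [-2.0, 0.6, 6.7]
finger_gap: 0.0433
```

Request:
send_rows([
  [0,0,-0.05],
  [0,0,-0.05],
  [0,0,-0.05],
  [0,0,0],
], spin=[0,0,0,0], hand=[1,1,1,1])

```text
time: 21.5
ee_pos: [0.562, 0.1009, 0.0832]
tcp_rot: [[-0.0, -0.422, 0.907], [0.0, 0.907, 0.422], [-1.0, 0.0, -0.0]]
contact_force: [-1.4, 0.9, -2.8]
finger_gap: 0.0431
```

Request:
send_rows([
  [0,0,-0.05],
  [0,0,-0.05],
  [0,0,0],
  [0,0,0],
], spin=[0,0,0,0], hand=[1,1,1,1])

```text
time: 21.83
ee_pos: [0.5617, 0.1005, 0.0802]
tcp_rot: [[-0.001, -0.421, 0.907], [-0.0, 0.907, 0.421], [-1.0, 0.001, -0.001]]
contact_force: [0.1, 2.7, -10.9]
finger_gap: 0.0428
```

Request:
send_rows([
  [0,0,-0.06],
  [0,0,-0.06],
  [0,0,0],
  [0,0,0],
], spin=[0,0,0,0], hand=[1,1,1,1])

```text
time: 22.17
ee_pos: [0.5625, 0.1005, 0.078]
tcp_rot: [[0.0, -0.421, 0.907], [-0.0, 0.907, 0.421], [-1.0, -0.0, 0.0]]
contact_force: [-0.7, 1.3, -4.4]
finger_gap: 0.0428
```

Request:
send_rows([
  [0,0,-0.05],
  [0,0,-0.05],
  [0,0,0],
  [0,0,0],
], spin=[0,0,0,0], hand=[1,1,1,1])

```text
time: 22.5
ee_pos: [0.5627, 0.1006, 0.0758]
tcp_rot: [[0.001, -0.421, 0.907], [-0.0, 0.907, 0.421], [-1.0, -0.0, 0.001]]
contact_force: [-2.2, -0.5, 4.9]
finger_gap: 0.0431
```

Request:
send_rows([
  [0,0,-0.05],
  [0,0,-0.03],
  [0,0,0],
  [0,0,0],
], spin=[0,0,0,0], hand=[1,1,1,1])

```text
time: 22.83
ee_pos: [0.5627, 0.1006, 0.0741]
tcp_rot: [[0.001, -0.421, 0.907], [-0.0, 0.907, 0.421], [-1.0, -0.001, 0.001]]
contact_force: [-2.6, -2.0, 10.8]
finger_gap: 0.0429
```

Request:
send_rows([
  [0,0,-0.025],
  [0,0,0],
  [0,0,0],
  [0,0,0],
  [0,0,0],
  [0,0,0],
  [0,0,0],
  [0,0,0],
], spin=[0,0,0,0,0,0,0,0], hand=[1,1,1,1,1,1,1,1])

```text
time: 23.5
ee_pos: [0.5627, 0.1006, 0.0736]
tcp_rot: [[0.001, -0.421, 0.907], [-0.0, 0.907, 0.421], [-1.0, -0.001, 0.001]]
contact_force: [-3.9, -1.8, 12.7]
finger_gap: 0.0429
```

```bash
python3 look.py g; python3 - <<'E'
from h import *
a=cv2.imread("pics/top_g.png");b=cv2.imread("pics/side_g.png")
cv2.imwrite("pics/h1.png",np.hstack([cv2.resize(b[190:350,150:310],(480,480),interpolation=cv2.INTER_CUBIC),cv2.resize(b,(320,200)).repeat(1,0) if 0 else np.vstack([cv2.resize(a,(320,240)),cv2.resize(b,(320,240))])]))
E
```

```text
23.5 [0.56272544 0.10055953 0.07359001] [-3.9 -1.8 12.7] 24.911289807351046
```

View pics/h1.png

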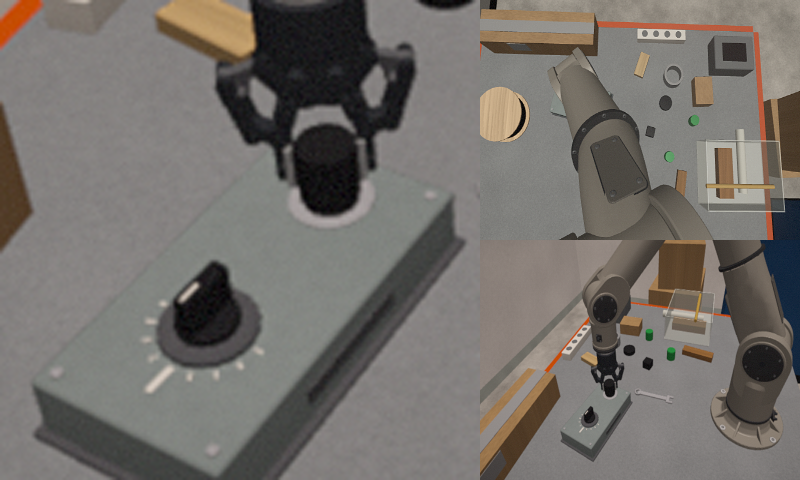

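```bash
python3 - <<'E'
from h import *
o=readout.observe();print(o["time"],o["ee_pos"],o["contact_force"],o["finger_gap"])
print(bot.job_done())
E
```

```text
23.6 [0.56271336 0.10053671 0.07358219] [-3.85232367 -0.51161929 12.91369277] 0.043080372851584225
the job is handed in; nothing more can be done
None
```

I turned the dial to the long mark, pressed the black snap cap onto the stud until it clicked, and handed in at 23.6 s still gripping it and pressing straight down.

- **Dial:** in the side camera the pointer lay at about 77° and the long mark at about 76°, so they agree to roughly 1°. The top camera showed too little of the pointer to measure. In the last side picture the pointer still looks lined up.
- **Click:** the upward push reached at least 6.7 N, with the rim about 20 mm above the box top. It then reversed to a pull-on of about 11 N as the lip passed the balls.
- **Washer:** the final push is 12.9 N and steady. The rim is about 6 mm above the box top by the tool height, so the washer is squeezed about 3.7 to 4 mm, close to its stop.
- **Bystanders:** the last pictures show the visible ones, including both green look-alikes, where they started. The arm hides part of the top view, so I did not check every one from above.
- **Disagreement:** the side camera's calibration was several mm off against the top camera and the gripper. I used the top camera, then corrected the dial and stud positions by about 2 mm from where the gripped dial held the tool.

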